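Shut the adapter case and grip it in the bench clamp

ROBOT

A 7-joint arm with a two-finger parallel gripper is mounted at the origin on the work surface. World frame = base frame: x ahead of the robot, y to its left, z up, the work surface at z = 0. Lengths are in m, angles in rad, forces in N, time in s.
With the tool pointing down it reaches from about 0.425 to 0.925 m from the base axis. Payload 6.8 kg.
Tool frame: the origin (TCP) lies on the mounting face of the last link; the fingertips stand 173 mm ahead of it and the grasp point (between the pads) lies 155 mm ahead of it; z points along the fingers, y is the line along which they close (so a half turn about z gives the same grasp; the last joint's range is limited). The gripper opens to 85 mm and grips with 20 to 120 N. Pads are 22 mm wide; open, the fingers measure 114 mm over their backs; the gripper's body (76 mm by 85 mm) begins 54 mm behind the grasp point. The pads swing forward as they close: fully open they stand 13 mm farther back than shut.
Start: joints at [1.131, 0.477, 0.022, 1.555, -0.011, 1.109, -0.083], TCP at [0.22, -0.638, 0.405] pointing down, gripper open.
Joint ranges: [-2.96, 2.96], [-0.34, 2.1], [-1.41, 1.46], [0.24, 2.44], [-1.37, 4.51], [0.17, 1.92], [-2.96, 2.96]. Speed limits (rad/s): [2.39, 2.39, 3.14, 3.14, 3.14, 3.14, 3.14].

INTERFACE

Orientations are given as a rotation vector (axis times angle).
In Python, from bench import r gives the robot as it stands.
- The arm moves only by the tool carry_out, never from a script. Its argument "moves" is a list of rows, each a list of 5 numbers: the shift along the tool's x, y, z in m, then the turn about the tool's z in rad, then the finger opening in m, from 0 to 0.0854. In form: [[dx, dy, dz, roll, claw], ...]. A call has exactly 8 rows; each row is the pose to reach, as a shift and turn from the pose commanded when the call began, along the tool's axes at that moment; what a row does not reach only later rows make up. A row lasts 1/10 s, in which the tool goes at most 50 mm and 8.59 degrees, less where a joint would pass 70% of its speed; a pose out of reach is approached as far as the arm can. A call with a gripper value outside its range is refused whole. The fingers move at their own pace and stop on an object; "force" is the grip in N (left out, the last holds). Time passes only in rows, so rows that repeat a pose let the fingers close, or fill a call up. It gives the time, the measured TCP pose, the force, the opening and the grip force at its end, in the units of the state.
- r.get_obs(): the state, without advancing time (a new reading comes with each control period).
- r.grab_frame(name): name is "side" or "top" or "wrist"; returns the picture (480x640x3 uint8, red, green, blue); there is no depth.
- r.calibration(name): a dict with "fx", "fy", "cx", "cy" (pixels), "rvec" (rotation vector, rad) and "tvec" (3), from world to camera coordinates, as OpenCV has them. Camera axes: x right, y down, z forward; pixel columns grow to the right and rows downward; lengths in m; the calibration is good to about 2 mm. A picture is of the moment at which its call begins: read the wrist's pose just before it. calibration takes no time and is no camera call; for the wrist camera it gives the pose at the moment of the call.
- r.hand_in(): hands the job in; it is judged then, once.
The state is a dict: "clock": time; "joints": joint angles; "qvel": joint speeds; "tau": joint torques, N m; "tcp_pos": TCP position; "orientation": TCP orientation; "contact_force": force on the tool from outside, world axes, zero at the start; "moment": the same for the moment, N m; "grip_width": finger opening in m; "gripper_force": force on a finger pad.
Only numpy, scipy, OpenCV 4.12 (cv2) and the standard library are available. Lean on these libraries where they do the work, as an engineer would, in place of code of your own. Each camera call takes 0.05 s, during which the arm holds its last target. There are 200 camera calls.

TASK

Lower the open lid of the small black plastic case until it is fully shut, then pump the trigger of the bench clamp until the jaw's sprung nose presses the case tight against the stop, with the nose pushed about half-way in; do not crush the case by driving the nose to its end. Move the jaw only with the trigger, leave the screwdriver, jar, ink cartridge and roller where they are, and finish while still holding the trigger pulled.

Things in the scene. Friction and masses are not known exactly. Their poses are not given: they have to be found in the camera images.
- clamp: Bench clamp fixed to the table: grey bed plate 130 (x) x 470 (y) x 12 mm high, origin at the centre of its underside, z up. Its own +y is the clamping direction. In order along y: fixed handle, trigger in a dark steel frame (y -162 to -82, top at z 100), guide block, jaw with nose, case, stop. Rod and jaw lie at x 0, z 40, nothing of them above z 60.
- handle_mid (a point): Middle of the fixed upright rubber handle behind the trigger, at y -148, z 149 mm of the clamp. The bar is 26 (x) x 18 (y) mm, leans 0.185 rad away from the trigger going up; top at z 187. Handle and trigger at rest measure 61 mm across together at this height.
- trigger_angle (a joint): Trigger angle, rad: 0 at rest (sprung back), 0.37 fully pulled, to the clamp's -y, just short of the handle. A pull drives the jaw 45 mm per rad (16.6 mm at most) after up to 5 mm lost until the pawl meets a tooth (pitch 5 mm). Let go, the jaw stays; a full release and pull gains 15 mm. Pulling at the grip takes about 3 N empty, 12 N moving the jaw, 22 N against the nose spring.
- trigger_grip (a point): Middle of the trigger blade where it is pulled, 65 mm from its pin (z about 149). Blade: upright flat steel bar 26 mm wide (clamp x), 12 thick (y), top 90 mm from the pin; leans 0.185 rad to +y at rest and turns about a pin along the clamp's x at (0, -115, 85) mm of the clamp. Its +y side is free above z 62, up to the case.
- jaw_travel (a joint): How far the jaw has been ratcheted to the clamp's +y, m, 0 to 0.078; starts at 0 to 0.02. 12 N of friction keeps it where it is as long as the nose pushes with less than that.
- nose_press (a joint): How far the sprung nose is pushed into the jaw, m: 0 free, 0.020 at its end, where force rises steeply. 1 N per mm, so half-way is 10 N. It goes in by up to 5 mm while it only slides the case along to the stop.
- nose_face (a point): Centre of the nose's flat front face: black rubber disc 30 mm across, 8 mm thick, on a thin steel shank with coils, in front of the jaw head; looks to the clamp's +y, z 40.
- lid_angle (a joint): Lid angle of the case, rad: 0 shut; starts at 0.8 to 1.25, free edge up. Stiff hinge, the lid stays where it is put; about 1 N at its edge moves it.
- lid_hinge (a point): Middle of the lid's hinge line, on top of the case's wall on the clamp's +x side (z about 59), line along the case's y. The frame turns with the lid: the lid, a plate 90 x 110 x 6 mm, reaches 90 mm from the hinge along the frame's -x; its inner face is at z 0, its outer face at z 6 mm of this frame.
- lid_edge (a point): Middle of the lid's free edge, on its outer face. With the lid shut it lies on the clamp's -x side, z about 65.
- case_end (a point): Centre of the case's end wall that faces the nose, 28 mm above the case's foot.
- case: Loose black open-topped plastic case 90 (x) x 110 (y) x 46 mm high (52 with the lid), green circuit board inside, about 0.5 kg; origin at the centre of its underside, axes as the clamp's. Stands on the bed, between two lips 10 mm high that leave 2 mm of play at each side (x). At the start its far end is 3 to 8 mm short of the stop.
- stop: Fixed upright steel plate, 90 mm wide, 55 high; origin at the foot of its face, on the bed at y 205 mm of the clamp; the case is pressed on this face.
- nose: The nose as a part; origin at the centre of its front face.
- jaw: Toothed rod and jaw head (dark steel block 30 x 22 x 34 mm behind the nose) as one part. The robot must not push it.
- trigger: The trigger as a part; origin on its pin.
- screwdriver: Loose screwdriver with a yellow handle, bystander beyond the clamp.
- jar: Loose glass jar 84 mm wide, 110 tall, bystander right of the clamp.
- cartridge: Loose ink cartridge 75 x 18 x 51 mm, bystander beyond the clamp.
- roller: Loose paper roller, shaft 160 mm long with three rubber rings, bystander left of the clamp.
Not all that is in view belongs to the job. Of the things like the case, leave any that is pink; of the rest the larger one is meant.

How it is judged:
On the way, in this order (a step that is already met when the one before it is completed fails the run):
1. the lid is shut (value of joint lid_angle below 0.04 rad), for 0.2 s.
2. the nose touches the case (contact force between nose and case above 1 N), for 0.1 s.
At the end, for the whole second after the job is handed in: Lid shut (under 0.05 rad); the nose pushed in by 6 to 15 mm of its 20 mm and the case pressed on the stop with more than 1 N; the jaw at rest; the gripper still holding the trigger pulled (more than 0.03 rad, contact above 1.5 N) (value of joint lid_angle below 0.05 rad and value of joint nose_press between 0.006 and 0.015 m and contact force between stop and case above 1 N and contact force between any of the fingers, the arm and trigger above 1.5 N and value of joint trigger_angle above 0.03 rad and velocity of joint jaw_travel between -0.003 and 0.003 m/s); the arm keeps its last pose, push and grip.
It fails at once if the case is crushed (nose pushes it with more than 25 N) (contact force between nose and case above 25 N).
It fails at once if the robot pushes the jaw or its nose directly (contact force between any of the arm, the fingers and jaw above 2 N).
It fails at once if a bystander is moved by more than 30 mm (distance of any of screwdriver, jar, cartridge, roller from where it was at the start of the episode above 0.03 m).
It also fails if it takes over 67 s, if anything falls off the work surface, if the arm or the gripper's body presses on something with over 40 N, if the wrist force passes 120 N, or if a joint passes its speed limit or range.

## Working session

There is one attempt and no reset: what is moved stays moved. The work goes in short steps, Python scripts to look and compute and a tool call to move; the robot and the scene stay as the last step left them, time stands still between calls to the robot, and variables do not carry over. Pictures are saved under pics/ and viewed, at most 10 in all, crops included, and the job is handed in when it is done.

Besides the shell and the picture viewer there is one more tool, called as name([rows], argument=value, ...), one row to a line, values as JSON. carry_out: Moves the arm, as the interface text tells. Its arguments: {"type":"object","properties":{"moves":{"type":"array","items":{"type":"array","items":{"type":"number"}}},"force":{"type":"number"}},"required":["moves"]}

```bash
ls; mkdir -p pics; python3 - <<'E'
from bench import r
import cv2
o=r.get_obs();print({k:o[k] for k in('clock','tcp_pos','orientation','grip_width')})
for n in('side','top'):
    cv2.imwrite(f'pics/{n}0.png',r.grab_frame(n)[:,:,::-1]);print(n,r.calibration(n))
E
```

```text
pics
{'clock': 0.0, 'tcp_pos': array([ 0.21979409, -0.63791243,  0.40369993]), 'orientation': array([-3.09667100e+00, -5.18559102e-01,  7.28789022e-04]), 'grip_width': 0.08551872935480873}
side {'fx': 474.96434532766614, 'fy': 474.96434532766614, 'cx': 323.97022336276586, 'cy': 242.75608597876976, 'rvec': array([ 2.11217401, -0.07239543,  0.0739115 ]), 'tvec': array([-0.52476434,  0.11941519,  1.06436389])}
top {'fx': 579.2390540460148, 'fy': 579.2390540460148, 'cx': 314.1657111125053, 'cy': 238.71437036203898, 'rvec': array([ 2.14465643, -2.14462978,  0.16045772]), 'tvec': array([-0.00531387,  0.55844445,  1.43053563])}
```

View pics/side0.png

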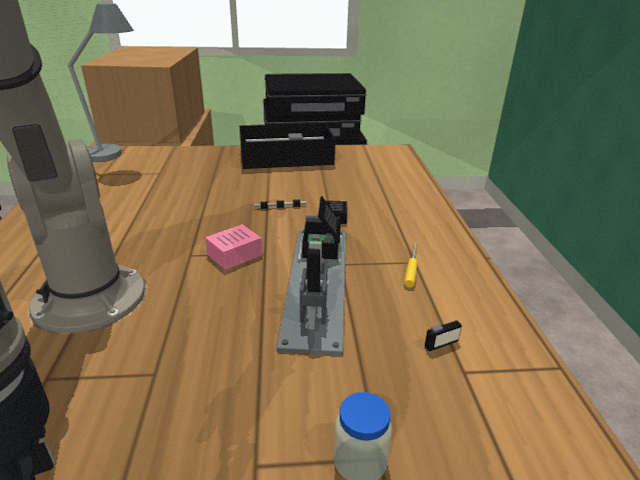

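View pics/top0.png

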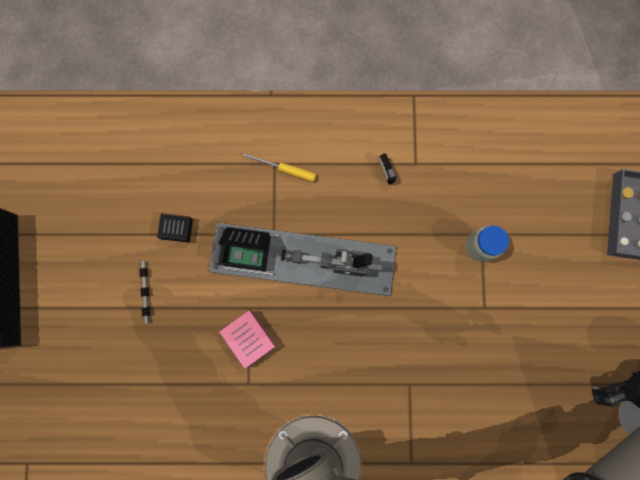

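The side view shows the clamp with a tall trigger and open black lid. In the top view the plate corners are near (217,224), (397,245), (391,295) and (210,272), with the case at its left end. The small black case and the pink one are decoys.

```bash
cat > h.py <<'E'
import numpy as np, cv2
from bench import r
from scipy.spatial.transform import Rotation as R
def cam(n):
    c=r.calibration(n);K=np.array([[c['fx'],0,c['cx']],[0,c['fy'],c['cy']],[0,0,1]])
    return K,R.from_rotvec(c['rvec']).as_matrix(),np.array(c['tvec'])
def ray(n,p,z,c=None):
    K,M,t=c or cam(n);d=M.T@np.linalg.inv(K)@[p[0],p[1],1];o=-M.T@t
    return o+d*(z-o[2])/d[2]
def proj(n,P,c=None):
    K,M,t=c or cam(n);q=(M@np.atleast_2d(P).T).T+t;q=q@K.T;return q[:,:2]/q[:,2:]
E
python3 - <<'E'
from h import *
im=cv2.imread('pics/top0.png')
h=cv2.cvtColor(im,cv2.COLOR_BGR2HSV)
m=((h[:,:,1]<60)&(h[:,:,2]>70)).astype(np.uint8)*255
z=np.zeros_like(m);z[215:305,200:405]=m[215:305,200:405]
pts=np.argwhere(z)[:,::-1].astype(np.float32)
n,l,s,c=cv2.connectedComponentsWithStats(z)
k=1+np.argmax(s[1:,4]);pts=np.argwhere(l==k)[:,::-1].astype(np.float32)
rect=cv2.minAreaRect(pts);b=cv2.boxPoints(rect);print(rect,b)
W=np.array([ray('top',p,.012) for p in b]);print(W.round(4))
print([np.linalg.norm(W[i]-W[(i+1)%4]).round(4) for i in range(4)],W.mean(0))
big=cv2.resize(im[215:305,200:405],None,fx=3.9,fy=3.9,interpolation=cv2.INTER_CUBIC)
cv2.imwrite('pics/top0c.png',big)
E
```

```text
((302.74017333984375, 258.6986999511719), (182.31983947753906, 50.22221374511719), 7.594643592834473) [[209.06113 271.5415 ]
 [215.6987  221.75983]
 [396.41922 245.8559 ]
 [389.78165 295.63757]]
[[ 0.4775  0.2649  0.012 ]
 [ 0.6075  0.2511  0.012 ]
 [ 0.5442 -0.2182  0.012 ]
 [ 0.4158 -0.1986  0.012 ]]
[np.float64(0.1307), np.float64(0.4736), np.float64(0.1299), np.float64(0.4675)] [0.51124317 0.02478163 0.012     ]
```

View pics/top0c.png

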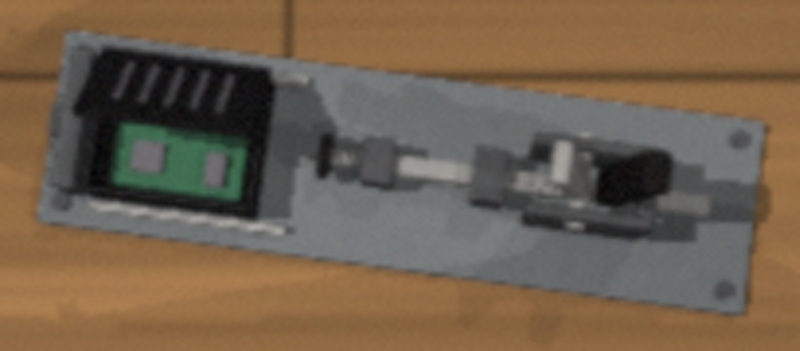

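Crop: plate corners are sharp at crop (70,32), (765,122), (745,313) and (38,222). The nose disc's front is at about (318,155), the case's near end at about x 255–270, and the lid's free edge at about (85,113)–(270,97).

```bash
cat >> h.py <<'E'
try:
    C=np.load('clamp.npz');c0,Rc=C['c0'],C['Rc']
    w2c=lambda P:(np.asarray(P)-c0)@Rc
    c2w=lambda P:np.asarray(P)@Rc.T+c0
except FileNotFoundError: pass
E
python3 - <<'E'
from h import *
f=lambda p:np.array(p)/3.9+[200,215]+(0.5/3.9-.5)
b=[f(p) for p in [(70,32),(765,122),(745,313),(38,222)]]
W=np.array([ray('top',p,.012) for p in b])
c0=W.mean(0);c0[2]=0
yd=(W[0]+W[3]-W[1]-W[2]);xd=(W[0]+W[1]-W[2]-W[3])
a1=np.arctan2(-yd[0],yd[1]);a2=np.arctan2(xd[1],xd[0]);a=(a1*3+a2)/4
print(c0,a1,a2,np.linalg.norm(yd)/2,np.linalg.norm(xd)/2)
Rc=R.from_rotvec([0,0,a]).as_matrix();np.savez('clamp.npz',c0=c0,Rc=Rc)
w=lambda p,z:(ray('top',f(p),z)-c0)@Rc
print('nose',w((318,155),.04)*1e3,w((320,135),.055)*1e3)
print('case near rim',w((258,215),.058)*1e3)
for p in [(85,113),(178,105),(270,97)]:
    best=min(np.arange(.6,1.4,.01),key=lambda a:abs(w(p,.059+.09*np.sin(a)+.006*np.cos(a))[0]-(.045-.09*np.cos(a)+.006*np.sin(a))))
    print('lid',best,w(p,.059+.09*np.sin(best))*1e3)
o=r.get_obs();print(R.from_rotvec(o['orientation']).as_matrix().round(3))
K,M,t=cam('wrist');T=R.from_rotvec(o['orientation']).as_matrix();print('wristcam in tool',T.T@(-M.T@t-o['tcp_pos']),(T.T@M.T).round(2))
E
```

```text
[0.5109714  0.02318821 0.        ] -0.12906151988904974 -0.13220277892026222 0.46770308510803116 0.12786977604954372
nose [ 0.38438847 55.63464917 40.        ] [11.68948557 55.06694405 55.        ]
case near rim [-44.88008405  87.04188096  58.        ]
lid 0.9400000000000003 [ -2.89251047 193.63379818 131.68022904]
lid 1.0800000000000005 [  8.48656814 137.15367388 138.37620262]
lid 1.2200000000000006 [ 19.89351706  81.90649711 143.51894207]
[[ 0.945  0.326 -0.001]
 [ 0.326 -0.945  0.001]
 [-0.    -0.002 -1.   ]]
wristcam in tool [0.06689582 0.00071781 0.03154721] [[ 0.   -0.96 -0.27]
 [ 1.   -0.    0.  ]
 [-0.   -0.27  0.96]]
```

carry_out([
  [0.617,-0.626,0,-0.14,0],
  [0.617,-0.626,0,-0.28,0],
  [0.617,-0.626,0,-0.42,0],
  [0.617,-0.626,0,-0.56,0],
  [0.617,-0.626,0,-0.7,0],
  [0.617,-0.626,0,-0.84,0],
  [0.617,-0.626,0,-0.98,0],
  [0.617,-0.626,0,-1.11,0],
], force=40)

```text
clock: 0.9
tcp_pos: [0.3928, -0.2754, 0.4046]
orientation: [-2.354, -2.08, 0.0]
contact_force: [0.8, -0.0, -0.2]
grip_width: -0.0002
gripper_force: 0.0
```

```bash
cat >> h.py <<'E'
def st():
    o=r.get_obs();T=R.from_rotvec(o['orientation']).as_matrix()
    tip=o['tcp_pos']+T[:,2]*.173
    print('t',round(o['clock'],2),'tip clamp mm',(w2c(tip)*1e3).round(1),'yaw in clamp',round(np.arctan2(*(Rc.T@T[:,0])[[1,0]]),3),'F clamp',(np.asarray(o['contact_force'])@Rc).round(1),'grip',round(o['grip_width'],4),'q',o['joints'].round(2))
    return o,T,tip
def shift(P):  # clamp mm target of tip -> tool shift
    o,T,tip=st();print('shift',(T.T@(c2w(np.array(P)/1e3)-tip)).round(4))
E
python3 -c "
from h import *
shift([70,142,150])"
```

```text
t 0.9 tip clamp mm [ -78.5 -311.4  231.6] yaw in clamp 1.577 F clamp [ 0.8  0.1 -0.2] grip -0.0002 q [ 0.81  0.18 -0.37  1.99  0.08  0.99  0.28]
shift [0.4525 0.1513 0.0815]
```

carry_out([
  [0.453,0.151,0,0,0],
  [0.453,0.151,0,0,0],
  [0.453,0.151,0,0,0],
  [0.453,0.151,0,0,0],
  [0.453,0.151,0,0,0],
  [0.453,0.151,0,0,0],
  [0.453,0.151,0,0,0],
  [0.453,0.151,0,0,0],
])

```text
clock: 1.7
tcp_pos: [0.5673, 0.0843, 0.4044]
orientation: [2.36, 2.073, -0.001]
contact_force: [1.0, -0.4, 0.9]
grip_width: -0.0
gripper_force: 0.0
```

carry_out([
  [0.05,0.02,0,0,0],
  [0.05,0.02,0,0,0],
  [0.05,0.02,0,0,0],
  [0.05,0.02,0,0,0],
  [0.05,0.02,0,0,0],
  [0.05,0.02,0,0,0],
  [0.05,0.02,0,0,0],
  [0.05,0.02,0,0,0],
])

```text
clock: 2.5
tcp_pos: [0.593, 0.1291, 0.4049]
orientation: [2.361, 2.072, 0.0]
contact_force: [0.2, -0.4, -0.5]
grip_width: -0.0001
gripper_force: 0.0
```

```bash
python3 -c "
from h import *
shift([70,142,145])
cv2.imwrite('pics/w1.png',r.grab_frame('wrist')[:,:,::-1])"
```

```text
t 2.5 tip clamp mm [ 67.7 115.6 231.9] yaw in clamp 1.571 F clamp [ 0.3 -0.4 -0.5] grip -0.0001 q [ 0.12  0.42 -0.57  1.69  0.25  1.1  -0.66]
shift [0.0264 0.0023 0.0869]
```

View pics/w1.png

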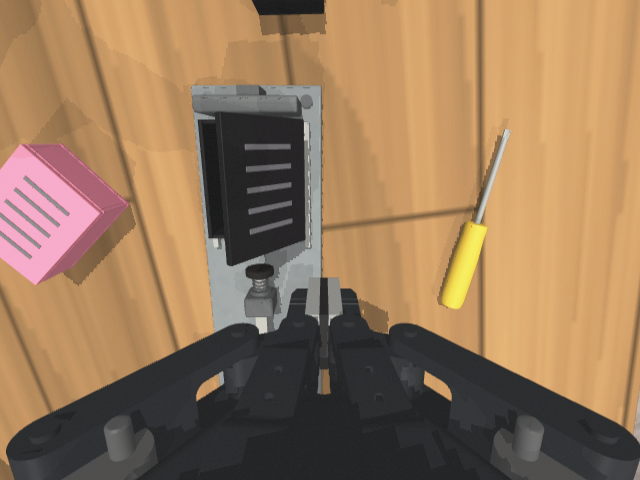

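The wrist view shows the lid standing open at (260,190), the nose at (260,270) and the closed fingers at about (323,290), on the hinge side as intended.

carry_out([
  [0.026,-0.004,0.05,0,0],
  [0.026,-0.004,0.09,0,0],
  [0.026,-0.01,0.103,0,0],
  [0.026,-0.018,0.103,0,0],
  [0.026,-0.023,0.104,0,0],
  [0.026,-0.028,0.105,0,0],
  [0.026,-0.034,0.108,0,0],
  [0.026,-0.04,0.11,0,0],
])

```text
clock: 3.35
tcp_pos: [0.5566, 0.1605, 0.2956]
orientation: [2.36, 2.072, 0.002]
contact_force: [-0.2, 0.9, 0.9]
grip_width: -0.0001
gripper_force: 0.0
```

```bash
python3 -c "
from h import *
st()"
```

```text
t 3.35 tip clamp mm [ 27.8 142.2 122.6] yaw in clamp 1.571 F clamp [-0.3  0.9  0.9] grip -0.0001 q [ 0.03  0.51 -0.55  1.86  0.34  0.87 -0.81]
```

carry_out([
  [0,-0.013,0.0095,0,0],
  [0,-0.023,0.019,0,0],
  [0,-0.027,0.0245,0,0],
  [0,-0.0305,0.031,0,0],
  [0,-0.0335,0.037,0,0],
  [0,-0.0355,0.044,0,0],
  [0,-0.037,0.0505,0,0],
  [0,-0.038,0.0555,0,0],
])

```text
clock: 4.15
tcp_pos: [0.5191, 0.1655, 0.2385]
orientation: [-2.36, -2.074, 0.0]
contact_force: [0.4, 0.3, 0.8]
grip_width: 0.0001
gripper_force: 0.5
```

carry_out([
  [0,-0.005,0.001,0,0],
  [0,-0.01,0.002,0,0],
  [0,-0.01,0.003,0,0],
  [0,-0.01,0.004,0,0],
  [0,-0.01,0.005,0,0],
  [0,-0.01,0.005,0,0],
  [0,-0.01,0.005,0,0],
  [0,-0.01,0.005,0,0],
])

```text
clock: 4.95
tcp_pos: [0.5098, 0.1673, 0.2375]
orientation: [2.358, 2.071, 0.004]
contact_force: [-5.9, -5.0, 30.2]
grip_width: -0.0002
gripper_force: 15.2
```

```bash
python3 -c "
from h import *
st()"
```

```text
t 4.95 tip clamp mm [-19.2 142.7  64.5] yaw in clamp 1.571 F clamp [-5.3 -5.7 30.2] grip -0.0002 q [-0.02  0.53 -0.52  1.99  0.4   0.72 -0.92]
```

carry_out([
  [0,0,-0.04,0,0],
  [0,0,-0.09,0,0],
  [0,0,-0.14,0,0],
  [0,0,-0.17,0,0],
  [-0.05,0.019,-0.17,0,0],
  [-0.1,0.019,-0.17,0,0],
  [-0.13,0.019,-0.17,0,0],
  [-0.13,0.019,-0.17,0,0],
])

```text
clock: 5.75
tcp_pos: [0.5103, 0.0299, 0.4035]
orientation: [2.368, 2.063, -0.006]
contact_force: [-1.1, 0.3, -0.2]
grip_width: 0.0003
gripper_force: 0.0
```

```bash
python3 -c "
from h import *
st()
cv2.imwrite('pics/w2.png',r.grab_frame('wrist')[:,:,::-1])"
```

```text
t 5.75 tip clamp mm [ -1.9   6.  230.5] yaw in clamp 1.563 F clamp [-1.1  0.1 -0.2] grip 0.0003 q [ 0.31  0.26 -0.57  1.91  0.17  1.02 -0.47]
```

View pics/w2.png

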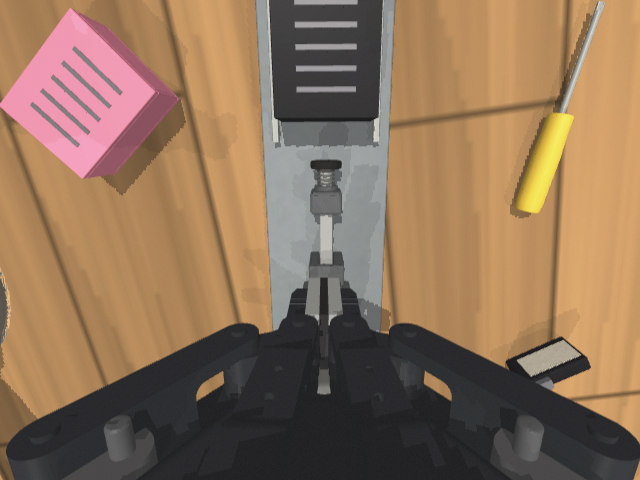

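The lid is shut and flat. In the wrist image the case/lid end is at row ~120, the nose front at row ~160 and the rod at x~326.

```bash
python3 -c "
from h import *
for p,z in [((326,160),.055),((326,168),.055),((326,120),.064),((275,121),.064),((378,119),.064),((326,191),.057),((326,213),.057)]: print(p,(w2c(ray('wrist',p,z))*1e3).round(1))
shift([0,-62,155])"
```

```text
(326, 160) [-0.7 60.  55. ]
(326, 168) [-0.7 52.8 55. ]
(326, 120) [-0.7 94.2 64. ]
(275, 121) [-44.7  93.6  64. ]
(378, 119) [44.1 94.8 64. ]
(326, 191) [-0.8 31.9 57. ]
(326, 213) [-0.8 11.  57. ]
t 5.8 tip clamp mm [ -1.9   9.4 230.8] yaw in clamp 1.567 F clamp [0.4 0.9 0.6] grip 0.0003 q [ 0.31  0.26 -0.58  1.91  0.17  1.02 -0.48]
shift [-0.0713  0.0023  0.0759]
```

carry_out([
  [-0.04,0.001,0,0,0],
  [-0.071,0.002,0.02,0,0],
  [-0.071,0.002,0.06,0,0],
  [-0.071,0.002,0.076,0,0],
  [-0.071,0.002,0.076,0,0],
  [-0.071,0.002,0.076,0,0],
  [-0.071,0.002,0.076,0,0],
  [-0.071,0.002,0.076,0,0],
])

```text
clock: 6.6
tcp_pos: [0.5046, -0.0347, 0.3294]
orientation: [2.358, 2.073, 0.003]
contact_force: [0.5, 0.6, -0.1]
grip_width: -0.0001
gripper_force: 0.0
```

```bash
python3 -c "
from h import *
shift([0,-82,155])
cv2.imwrite('pics/w3.png',r.grab_frame('wrist')[:,:,::-1])
cv2.imwrite('pics/t3.png',r.grab_frame('top')[:,:,::-1])"
```

```text
t 6.6 tip clamp mm [  1.6 -58.2 156.4] yaw in clamp 1.572 F clamp [ 0.4  0.7 -0.1] grip -0.0001 q [ 0.38  0.34 -0.52  2.    0.22  0.85 -0.39]
shift [-0.0238 -0.0016  0.0014]
```

View pics/w3.png

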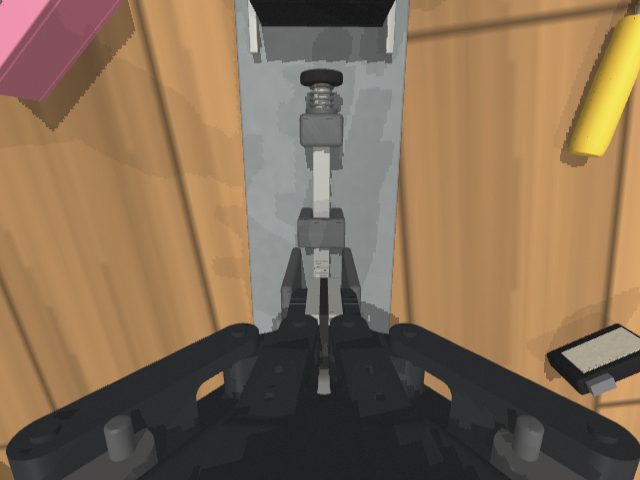

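The nose front is at row ~70 with the jaw head at rows 112–146. The guide block at rows 215–248 gives a fixed reference. Next is the first pull.

carry_out([
  [-0.015,-0.0016,0.001,0,0],
  [-0.024,-0.0016,0.001,0,0],
  [-0.03,-0.0016,0.001,0,0],
  [-0.036,-0.0016,0.001,0,0],
  [-0.042,-0.0016,0.001,0,0],
  [-0.047,-0.0016,0.001,0,0],
  [-0.05,-0.0016,0.001,0,0],
  [-0.05,-0.0016,0.001,0,0],
])

```text
clock: 7.5
tcp_pos: [0.497, -0.0822, 0.3285]
orientation: [-2.358, -2.075, -0.007]
contact_force: [-0.2, 9.2, 5.8]
grip_width: 0.0003
gripper_force: 4.8
```

```bash
python3 -c "
from h import *
st()
cv2.imwrite('pics/w4.png',r.grab_frame('wrist')[:,:,::-1])"
```

```text
t 7.5 tip clamp mm [   0.2 -105.7  155.5] yaw in clamp 1.573 F clamp [-1.4  9.1  5.8] grip 0.0003 q [ 0.47  0.33 -0.51  2.01  0.21  0.85 -0.28]
```

View pics/w4.png

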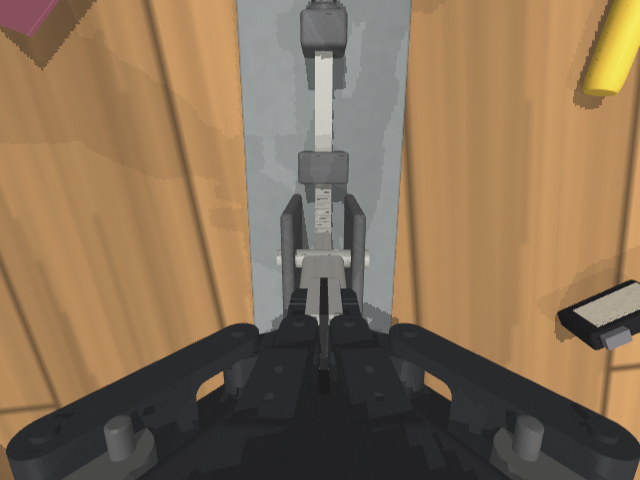

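Jaw head now ends at row ~53 and the guide block starts at row ~151, so the rod between them has lengthened and the jaw is ratcheting.

```bash
cat >> h.py <<'E'
def rod(im=None,y=None):
    """length of bright rod between jaw head and guide block, clamp mm (z 57 of block tops)"""
    if im is None: im=r.grab_frame('wrist')[:,:,::-1]
    c=cam('wrist');g=im[:,318:328].astype(int).min(2).mean(1);b=(g>150).astype(int)
    e=np.flatnonzero(np.diff(np.r_[0,b[:300],0]));runs=e.reshape(-1,2);s=max(runs,key=lambda q:q[1]-q[0])
    P=[w2c(ray('wrist',(322,v),.05,c))[1]*1e3 for v in s];print('rod rows',s,'mm',np.round(P,1),'len',round(P[0]-P[1],1))
E
python3 -c "
from h import *
rod(cv2.imread('pics/w3.png'));rod(cv2.imread('pics/w4.png'))
g=cv2.imread('pics/w4.png')[:,322].min(1);print(g[40:170:3])"
```

```text
rod rows [151 217] mm [-44.6 -92.3] len 47.7
rod rows [ 57 151] mm [ 15.7 -44.6] len 60.2
[119 100  74  63 131 131 131 199 199 198 198 198 198 196 197 195 197 194
 196 196 192 193 193 192 191 193 192 191 191 191 191 191 177 175 174 175
 163 133 110 111 109 108 110 111]
```

carry_out([
  [-0.002,0,0,0,0],
  [-0.003,0,0,0,0],
  [-0.003,0,0,0,0],
  [0.01,0,0,0,0],
  [0.03,0,0,0,0],
  [0.045,0,0,0,0],
  [0.045,0,0,0,0],
  [0.045,0,0,0,0],
])

```text
clock: 8.35
tcp_pos: [0.5018, -0.0403, 0.3272]
orientation: [2.359, 2.074, -0.001]
contact_force: [-0.3, -0.6, 0.3]
grip_width: 0.0001
gripper_force: 0.0
```

```bash
python3 -c "
from h import *
st();rod()"
```

```text
t 8.35 tip clamp mm [ -0.9 -64.2 154.2] yaw in clamp 1.572 F clamp [-0.2 -0.6  0.3] grip 0.0001 q [ 0.39  0.34 -0.52  2.01  0.22  0.85 -0.38]
rod rows [120 209] mm [ 16.5 -45.6] len 62.1
```

carry_out([
  [-0.018,0,0,0,0],
  [-0.026,0,0,0,0],
  [-0.034,0,0,0,0],
  [-0.04,0,0,0,0],
  [-0.045,0,0,0,0],
  [-0.048,0,0,0,0],
  [-0.049,0,0,0,0],
  [-0.049,0,0,0,0],
])

```text
clock: 9.2
tcp_pos: [0.4963, -0.0852, 0.3279]
orientation: [-2.356, -2.074, -0.009]
contact_force: [1.7, 14.3, 3.3]
grip_width: -0.0002
gripper_force: 7.6
```

```bash
python3 -c "
from h import *
st();rod()"
```

```text
t 9.2 tip clamp mm [  -0.2 -108.3  154.9] yaw in clamp 1.574 F clamp [-0.2 14.4  3.3] grip -0.0002 q [ 0.47  0.34 -0.51  2.01  0.21  0.85 -0.27]
rod rows [ 26 148] mm [ 31.3 -45. ] len 76.2
```

carry_out([
  [0.01,0,0,0,0],
  [0.03,0,0,0,0],
  [0.048,0,0,0,0],
  [0.048,0,0,0,0],
  [0.048,0,0,0,0],
  [0.048,0,0,0,0],
  [0.048,0,0,0,0],
  [0.048,0,0,0,0],
])

```text
clock: 10.05
tcp_pos: [0.5017, -0.0418, 0.3271]
orientation: [2.361, 2.072, -0.001]
contact_force: [0.4, -0.2, -0.4]
grip_width: 0.0003
gripper_force: 0.0
```

```bash
python3 -c "
from h import *
st();rod()
cv2.imwrite('pics/w5.png',r.grab_frame('wrist')[:,:,::-1])"
```

```text
t 10.05 tip clamp mm [ -0.8 -65.7 154.1] yaw in clamp 1.57 F clamp [ 0.5 -0.2 -0.4] grip 0.0003 q [ 0.39  0.34 -0.52  2.01  0.22  0.85 -0.38]
rod rows [ 94 207] mm [ 32.4 -44.8] len 77.2
```

View pics/w5.png

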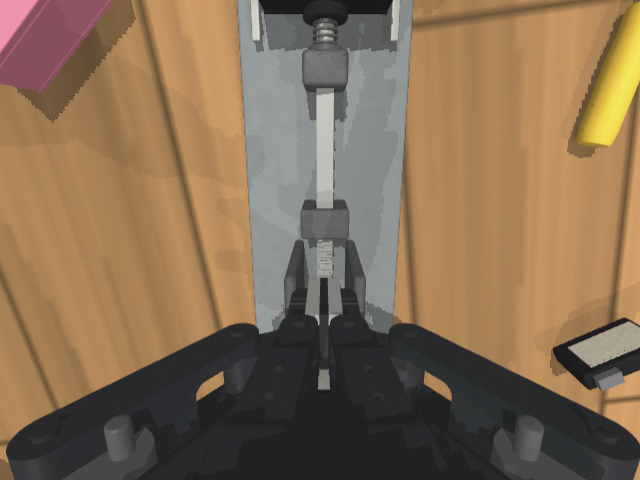

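The nose is now just short of the case: nose at row ~12, head at rows 48–88. A full third pull should slide the case to the stop and start pressing.

carry_out([
  [-0.016,0,0,0,0],
  [-0.024,0,0,0,0],
  [-0.031,0,0,0,0],
  [-0.037,0,0,0,0],
  [-0.042,0,0,0,0],
  [-0.045,0,0,0,0],
  [-0.047,0,0,0,0],
  [-0.048,0,0,0,0],
])

```text
clock: 10.95
tcp_pos: [0.4964, -0.085, 0.328]
orientation: [-2.355, -2.076, -0.008]
contact_force: [1.0, 13.2, 3.1]
grip_width: 0.0002
gripper_force: 6.8
```

```bash
python3 -c "
from h import *
st();rod()"
```

```text
t 10.95 tip clamp mm [-1.000e-01 -1.082e+02  1.550e+02] yaw in clamp 1.575 F clamp [-0.7 13.3  3.1] grip 0.0002 q [ 0.47  0.34 -0.51  2.01  0.21  0.85 -0.28]
rod rows [  0 137] mm [ 45.9 -37.5] len 83.4
```

carry_out([
  [0.02,0,0,0,0],
  [0.05,0,0,0,0],
  [0.09,0,0,0,0],
  [0.11,0,0,0,0],
  [0.11,0,0,0,0],
  [0.11,0,0,0,0],
  [0.11,0,0,0,0],
  [0.11,0,0,0,0],
])

```text
clock: 11.8
tcp_pos: [0.5097, 0.019, 0.3271]
orientation: [2.362, 2.071, -0.001]
contact_force: [-0.0, 0.2, 0.4]
grip_width: -0.0001
gripper_force: 0.0
```

```bash
python3 -c "
from h import *
st();rod()
cv2.imwrite('pics/w6.png',r.grab_frame('wrist')[:,:,::-1])"
```

```text
t 11.8 tip clamp mm [ -0.8  -4.4 154.1] yaw in clamp 1.569 F clamp [-0.   0.1  0.4] grip -0.0001 q [ 0.29  0.35 -0.54  1.99  0.24  0.86 -0.51]
rod rows [163 271] mm [ 48.2 -33.8] len 82.0
```

View pics/w6.png

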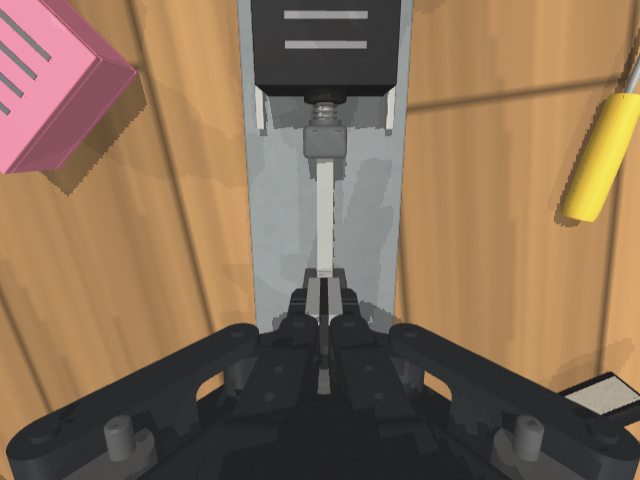

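```bash
python3 -c "
from h import *
c=cam('wrist');y=lambda v,z:w2c(ray('wrist',(324,v),z,c))[1]*1e3
print('case end now',y(86,.064), 'head front',y(124,.057))
for n,hf in(('w3',112),('w5',48),('w6',124)):
  im=cv2.imread(f'pics/{n}.png');print(n,im[max(0,hf-55):hf+8,306:344].min(2).mean(1).astype(int).tolist())
"; python3 -c "
import cv2,numpy as np
a=[cv2.resize(cv2.imread(f'pics/{n}.png')[s:s+70,285:365],None,fx=4.5,fy=4.5,interpolation=cv2.INTER_CUBIC) for n,s in(('w3',60),('w6',70))]
cv2.imwrite('pics/cmp.png',np.hstack(a))"
```

```text
case end now 96.90934397458032 head front 74.44008329216696
w3 [94, 94, 94, 104, 121, 137, 141, 142, 142, 141, 141, 129, 96, 66, 55, 48, 46, 45, 44, 44, 44, 44, 43, 41, 36, 33, 46, 61, 67, 81, 98, 110, 127, 138, 126, 109, 98, 101, 105, 116, 109, 97, 90, 95, 99, 104, 103, 94, 89, 99, 101, 97, 95, 94, 94, 95, 89, 94, 101, 106, 110, 106, 108]
w5 [30, 35, 37, 38, 39, 39, 39, 39, 39, 39, 39, 39, 37, 33, 30, 29, 28, 27, 38, 46, 54, 53, 52, 64, 78, 89, 91, 92, 87, 85, 100, 108, 108, 98, 93, 86, 87, 100, 105, 104, 96, 91, 81, 81, 90, 92, 92, 91, 92, 87, 94, 103, 110, 112, 112, 114]
w6 [54, 55, 55, 55, 55, 55, 55, 55, 55, 55, 55, 55, 55, 55, 55, 46, 32, 29, 28, 27, 30, 32, 32, 32, 33, 35, 37, 37, 39, 40, 39, 35, 31, 47, 60, 74, 78, 90, 98, 110, 114, 103, 93, 90, 96, 102, 108, 99, 90, 92, 95, 94, 92, 92, 91, 89, 82, 91, 100, 106, 111, 106, 110]
```

View pics/cmp.png

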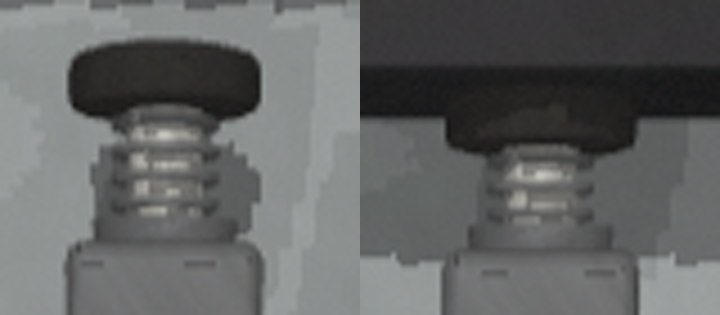

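At rest the disc-to-head gap was ~28 px and it is now ~22 px, so the nose is ~4 mm in and the case is at or close to the stop. Next is a partial pull.

carry_out([
  [-0.04,0.001,0,0,0],
  [-0.07,0.001,0,0,0],
  [-0.075,0.001,0,0,0],
  [-0.08,0.001,0,0,0],
  [-0.084,0.001,0,0,0],
  [-0.088,0.001,0,0,0],
  [-0.09,0.001,0,0,0],
  [-0.09,0.001,0,0,0],
])

```text
clock: 12.7
tcp_pos: [0.4997, -0.0639, 0.3282]
orientation: [-2.353, -2.077, -0.007]
contact_force: [-2.8, 11.7, 7.5]
grip_width: 0.0001
gripper_force: 5.9
```

```bash
python3 -c "
from h import *
st()"
```

```text
t 12.7 tip clamp mm [  0.2 -86.9 155.2] yaw in clamp 1.576 F clamp [-4.3 11.2  7.5] grip 0.0001 q [ 0.44  0.34 -0.52  2.01  0.21  0.85 -0.32]
```

carry_out([
  [0,0,0,0,0],
  [0,0,0,0,0],
  [-0.001,0,0,0,0],
  [-0.002,0,0,0,0],
  [-0.003,0,0,0,0],
  [-0.003,0,0,0,0],
  [-0.003,0,0,0,0],
  [-0.003,0,0,0,0],
])

```text
clock: 13.5
tcp_pos: [0.4995, -0.0663, 0.3283]
orientation: [-2.352, -2.078, -0.008]
contact_force: [-1.7, 13.6, 7.7]
grip_width: 0.0003
gripper_force: 6.6
```

```bash
python3 -c "
from h import *
st();rod()"
```

```text
t 13.5 tip clamp mm [  0.4 -89.3 155.3] yaw in clamp 1.577 F clamp [-3.5 13.3  7.7] grip 0.0003 q [ 0.44  0.34 -0.52  2.01  0.21  0.85 -0.31]
rod rows [ 25 159] mm [ 51.  -33.5] len 84.5
```

carry_out([
  [-0.002,0,0,0,0],
  [-0.004,0,0,0,0],
  [-0.005,0,0,0,0],
  [-0.006,0,0,0,0],
  [-0.006,0,0,0,0],
  [-0.006,0,0,0,0],
  [-0.006,0,0,0,0],
  [-0.006,0,0,0,0],
])

```text
clock: 14.35
tcp_pos: [0.499, -0.0717, 0.3286]
orientation: [-2.352, -2.079, -0.009]
contact_force: [-2.6, 15.7, 9.1]
grip_width: 0.0003
gripper_force: 7.4
```

```bash
python3 -c "
from h import *
st();rod()"
```

```text
t 14.35 tip clamp mm [  0.7 -94.6 155.6] yaw in clamp 1.578 F clamp [-4.6 15.3  9.1] grip 0.0003 q [ 0.45  0.34 -0.51  2.01  0.21  0.85 -0.3 ]
rod rows [ 13 148] mm [ 52.7 -31.1] len 83.8
```

carry_out([
  [0,0,0,0,0],
  [0,0,0,0,0],
  [0,0,0,0,0],
  [0,0,0,0,0],
  [0,0,0,0,0],
  [0,0,0,0,0],
  [0,0,0,0,0],
  [0,0,0,0,0],
])

```text
clock: 15.2
tcp_pos: [0.499, -0.0716, 0.3285]
orientation: [-2.351, -2.079, -0.009]
contact_force: [-1.8, 15.2, 9.3]
grip_width: -0.0002
gripper_force: 7.4
```

```bash
python3 -c "
from h import *
st();rod();print(r.hand_in())"
```

```text
t 15.2 tip clamp mm [  0.6 -94.5 155.5] yaw in clamp 1.578 F clamp [-3.8 14.8  9.3] grip -0.0002 q [ 0.45  0.34 -0.51  2.01  0.21  0.85 -0.3 ]
rod rows [ 13 148] mm [ 52.7 -31.1] len 83.8
the job is handed in; nothing more can be done
None
```

I handed the job in at 15.2 s with the lid shut, the case pressed on the stop and the trigger still held pulled. I put the nose at about 9 mm in, estimated from the wrist images and pull force rather than seen directly in the final pose; no verdict came back.

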